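# Tip a tray of nuts into the parts case and snap its cover on

### The arm

A 7-joint arm with a two-finger parallel gripper is mounted at the origin on a cart in front of the work surface, level with it; the furniture and walls round the work are solid. World frame = base frame: x ahead of the robot, y to its left, z up, the work surface at z = 0. Lengths are in m, angles in rad, forces in N, time in s.
With the tool pointing down it reaches from about 0.4 to 0.9 m from the base axis. Payload 5.6 kg.
Tool frame: the origin (TCP) lies midway between the tips of the shut fingers; the grasp point (between the pads) lies 19 mm behind it; y points along the fingers, z is the direction in which the jaws open and shut, and the axes are right-handed (so a half turn about y gives the same grasp; the last joint's range is limited). The gripper opens to 92 mm and grips with 3 to 60 N. Pads are 20 mm wide; open, the fingers measure 128 mm over their backs; the gripper's body (75 mm by 189 mm) begins 69 mm behind the grasp point.
Start: joints at [1.081, 0.468, -0.012, 1.603, 0.006, 1.071, -0.056], TCP at [0.281, -0.586, 0.215] pointing down, gripper open.
Joint ranges: [-2.53, 2.53], [-0.31, 2.02], [-1.57, 1.55], [0.28, 2.44], [-1.29, 4.43], [0.15, 1.84], [-2.92, 2.92]. Speed limits (rad/s): [2.57, 2.57, 3.14, 3.14, 3.14, 3.14, 3.14].

### API

Orientations are given as a 3x3 rotation matrix whose columns are the frame's x, y, z axes.
In Python, from station import env, effector, solver, viewer, workorder, search_frame, tip_of gives the robot as it stands. Calls block until the motion is done:
- env.reach(position, orientation): joint-space move of the TCP to a pose.
- env.movel(position, frame=None, rate=0.15): straight line of the TCP; frame=None keeps the orientation; rate is the mean speed in m/s.
- env.goto_joints(angles): joint-space move.
- effector.release() and effector.grasp(squeeze=None): open the fingers fully, or close them until they stop; squeeze is the grip in N (None keeps the last).
- env.pause(seconds).
- solver.inverse_kinematics(position, orientation): joint angles nearest the present ones, or None.
- env.sense(): the state.
- viewer.read_camera(name): name is "scene" or "top" or "wrist"; returns (picture, depth): 384x512x3 uint8, red, green, blue; 384x512 float32, m along the optical axis (not along the pixel's ray), 0 where there is no reading.
- viewer.camera_info(name): a dict with "intrinsics" (3x3 intrinsics, pixels), "eye" and "rotation" of the camera in the world; the wrist camera has in their place "T_tool_cam" (4x4, takes a point from camera to tool coordinates, whose origin is the TCP and whose axes are the tool frame's). Camera axes: x right, y up, looking along -z (the intrinsics and any distortion apply to the point x, -y, -z); pixel columns grow to the right and rows downward; lengths in m; the calibration is good to about 2 mm. A picture is of the moment at which its call begins: read the wrist's pose just before it. camera_info takes no time and is no camera call.
A pose or a line that the arm cannot do raises env.PlanningError and nothing moves.
- workorder.finish_job(): hands the job in, once; it reports no verdict.
Trained networks look in the newest picture that a camera, given by its name, has taken for a name from the list of things; names that differ only in an ending like _2 or _b are one class to them, and where a whole thing is asked for, a point or a joint stands for the part that bears it (a point fixed in the world has none). Each returns a list of dicts, best first, with "score" (0 to 1); they miss things now and then, are a little off and sometimes report something else, mostly with a low value. They report only what shows in the picture. A call takes as long as a camera call.
- search_frame(camera, name): "at" ([x, y, z] in m, in world coordinates, good to about 4 mm: the middle of the surface that is visible of it).
- tip_of(camera, name): "at" ([x, y, z] in m, in world coordinates, good to about 4 mm: a listed point, or the origin of a listed thing).
The state is a dict: "t": time; "joint_positions": joint angles; "joint_velocities": joint speeds; "tau": joint torques, N m; "ee_pos": TCP position; "tcp_rot": TCP orientation; "wrist_force": force on the tool from outside, world axes, zero at the start; "moment": the same for the moment, N m; "gripper_width": finger opening in m.
Only numpy, scipy, OpenCV 4.12 (cv2) and the standard library are available. Lean on these libraries where they do the work, as an engineer would, in place of code of your own. Each camera call takes 0.05 s, during which the arm holds its last target. There are 200 camera calls.

### The job

Carry the handled tray to the open parts case and tip it so that all five loose nuts slide off its open front into the case, then stand the empty tray upright on the table again. Then close the case: hook the cover's front tongue under the keeper bar and push the back edge down until it snaps flat. Do not knock over or push away the two glue bottles, the paint jar and the tape measure.

Things in the scene. Friction and masses are not known exactly. Their poses are not given: they have to be found in the camera images.
- tray_grip (a point): middle of the carry bar of the loose metal tray, 95 mm above the tray's underside, over its centre; tray 0.25 kg empty. The bar: wooden, 12 x 12 mm square, along the tray's y, 96 mm free between two upright straps (4 x 20 mm). Tray 130 mm (x) by 104 mm (y), walls 30 mm high at both sides and the back (+x), 4 mm thick; front (-x) fully open. z up.
- tray_lip (a point): middle of the front edge of the tray's floor (65 mm in front of the bar along -x, 92 mm below it; floor 3 mm thick), no sill. The nuts slide off over it once the tray is tipped 18 to 26 degrees, front down; 45 degrees surely empties it. Axes as the tray's.
- parts_case: the open parts case, fixed to the table, no dividers. Origin: centre of its underside; outside 150 mm (x) by 160 mm (y), rim 62 mm high, walls and floor 5 mm. A steel keeper bar stands on its front rim (-x), a sprung catch on its back (+x). z up.
- keeper (a point): underside, middle, of the case's keeper bar, which runs along y: 12 mm above the rim (74 mm over the table), bar 11 mm wide (x) and 8 mm high, 69.5 mm before the case's centre. Two posts leave a slot 108 mm long (y); a strip 5.5 mm before this point closes the slot in front. Axes as the case's.
- catch_tip (a point): tip of the catch's V-shaped nose (24 mm wide, 45 degree slopes) pointing to -x, 67 mm behind the case's centre, 72 mm above the table; its housing, 34 mm wide, begins 10 mm behind, top 84 mm above the table. The cover's back edge, pushed down with about 4 to 6 N, drives the nose back up to 9 mm and it springs out over the edge. Axes as the case's.
- cover_grip (a point): point in the grip fin of the loose cover, 30 mm above its underside; 0.16 kg. Plate 133 mm (x) by 156 mm (y), 6 mm thick; fin along y, 12 mm thick (x), 56 mm long, its top 42 mm above the underside. Front plate edge 56.5 mm before this point (-x), back edge 76.5 mm behind. Closed, the plate lies on the rim, axes as the case's, this point at about (-5, 0, 92) mm in the case's frame. z up.
- cover_tongue (a point): middle of the tip of the cover's front tongue (68.5 mm before the fin point along -x, 28 mm below it). The tongue is 4 mm thick, flush with the cover's underside, 90 mm wide, and stands 12 mm out of the plate's front edge. Axes as the cover's.
- nut_1_center (a point): centre of a large hexagon nut of steel, 30 mm across flats, 18 mm thick, lying flat on the tray, 0.06 kg
- nut_2_center (a point): centre of a large hexagon nut of steel, 30 mm across flats, 18 mm thick, lying flat on the tray, 0.06 kg
- connector_1_center (a point): centre of a long hexagon connector nut of steel, 22 mm across flats, 36 mm long (its y), lying on the tray, 0.06 kg
- connector_2_center (a point): centre of a long hexagon connector nut of steel, 22 mm across flats, 36 mm long (its y), lying on the tray, 0.06 kg
- connector_3_center (a point): centre of a long hexagon connector nut of steel, 22 mm across flats, 36 mm long (its y), lying on the tray, 0.06 kg
- glue_bottle: bystander: the taller glue bottle, 54 mm across, 143 mm tall, standing; origin: centre of its underside
- glue_bottle_2: bystander: the shorter glue bottle, 54 mm across, 121 mm tall, standing; origin: centre of its underside
- paint_jar_3: bystander: jar of paint with a screw cap, 65 mm across, 84 mm tall, standing; origin: centre of its underside
- tape_measure: bystander: tape measure standing on its edge, 38 x 84 x 64 mm; origin: centre of its underside

How it is judged:
By the outcome, as a careful person would: the job done as asked, in the order asked, and still so for the second after the job is handed in, with the robot touching nothing.
It also fails if it takes over 72 s, if anything falls off the work surface, if the arm or the gripper's body presses on something with over 40 N, if the wrist force passes 120 N, or if a joint passes its speed limit or range.

## Working session

There is one attempt and no reset: what is moved stays moved. The work goes in short steps, each a Python script; the robot and the scene stay as the last script left them, time stands still between calls to the robot, and variables do not carry over. Pictures are saved under pics/ and viewed, about 8 in all and at most 12, crops included, and the job is handed in when it is done.

```bash
ls; mkdir -p pics; cat > h.py <<'E'
import numpy as np, cv2
from station import env, effector, solver, viewer, workorder, search_frame, tip_of
def snap(cam,fn):
    p,d=viewer.read_camera(cam); cv2.imwrite('pics/'+fn,p[:,:,::-1]); return p,d
def st():
    s=env.sense(); print('t',round(s['t'],2),'p',np.round(s['ee_pos'],4),'F',np.round(s['wrist_force'],1),'M',np.round(s['moment'],2),'w',round(s['gripper_width'],4)); return s
def cloud(cam,d,s=None):
    """world points HxWx3 from depth"""
    ci=viewer.camera_info(cam);K=np.array(ci['intrinsics']);h,w=d.shape
    u,v=np.meshgrid(np.arange(w),np.arange(h))
    P=np.stack([(u-K[0,2])/K[0,0]*d,-(v-K[1,2])/K[1,1]*d,-d],-1)
    if 'eye' in ci: return P@np.array(ci['rotation']).T+np.array(ci['eye'])
    T=np.array(ci['T_tool_cam']);P=P@T[:3,:3].T+T[:3,3]
    return P@np.array(s['tcp_rot']).T+np.array(s['ee_pos'])
E
python3 - <<'E'
from h import *
s=st(); print(np.round(s['tcp_rot'],3))
for c in ['scene','top']:
    p,d=snap(c,c+'1.png'); np.save(c+'1.npy',cloud(c,d)); ci=viewer.camera_info(c); print(c,ci.keys(),np.round(ci['eye'],3))
    for n in ['tray_grip','tray_lip','parts_case','keeper','catch_tip','cover_grip','cover_tongue','nut_1_center','connector_1_center','glue_bottle','paint_jar_3','tape_measure']:
        print(c,n,[(np.round(r['at'],3).tolist(),round(r['score'],2)) for r in tip_of(c,n)][:5])
print(viewer.camera_info('wrist'))
E
```

```text
pics
t 0.0 p [ 0.2806 -0.5857  0.2137] F [ 0.5  0.7 -0.2] M [-0.02 -0.02 -0.04] w 0.0917
[[-0.902 -0.001  0.432]
 [-0.432  0.001 -0.902]
 [ 0.    -1.    -0.002]]
scene dict_keys(['intrinsics', 'eye', 'rotation']) [-0.311  0.978  1.014]
scene tray_grip [([0.571, -0.021, 0.096], 0.93)]
scene tray_lip [([0.506, -0.012, 0.002], 0.55)]
scene parts_case [([0.526, -0.37, -0.002], 0.86)]
scene keeper [([0.467, -0.409, 0.074], 0.57)]
scene catch_tip [([0.591, -0.341, 0.07], 0.61)]
scene cover_grip [([0.494, 0.347, 0.032], 0.72)]
scene cover_tongue [([0.431, 0.325, -0.001], 0.73), ([0.526, -0.373, 0.0], 0.47)]
scene nut_1_center [([0.61, -0.004, 0.009], 0.45)]
scene connector_1_center [([0.604, -0.047, 0.01], 0.58), ([0.467, -0.407, 0.074], 0.43)]
scene glue_bottle [([0.574, 0.181, -0.002], 0.95), ([0.53, -0.17, -0.002], 0.78)]
scene paint_jar_3 [([0.434, 0.178, 0.003], 0.88), ([0.501, -0.011, 0.005], 0.39)]
scene tape_measure [([0.529, -0.172, 0.0], 0.69), ([0.42, -0.181, 0.002], 0.51)]
top dict_keys(['intrinsics', 'eye', 'rotation']) [0.406 0.013 1.608]
top tray_grip [([0.569, -0.018, 0.096]
[... 610 characters left out ...]
]
top glue_bottle [([0.537, -0.17, 0.0], 0.91), ([0.576, 0.176, 0.002], 0.53)]
top paint_jar_3 [([0.432, 0.18, 0.005], 0.77)]
top tape_measure [([0.421, -0.183, -0.0], 0.73)]
{'intrinsics': array([[282.20875774,   0.        , 251.94683474],
       [  0.        , 282.20875774, 186.82420351],
       [  0.        ,   0.        ,   1.        ]]), 'T_tool_cam': array([[ 8.76396678e-04, -9.62502540e-01, -2.71271252e-01,
        -7.50688179e-02],
       [ 1.40875061e-03,  2.71272275e-01, -9.62501620e-01,
        -1.69362399e-01],
       [ 9.99998624e-01,  4.61379679e-04,  1.59366817e-03,
        -4.78685587e-04],
       [ 0.00000000e+00,  0.00000000e+00,  0.00000000e+00,
         1.00000000e+00]])}
```

View pics/top1.png

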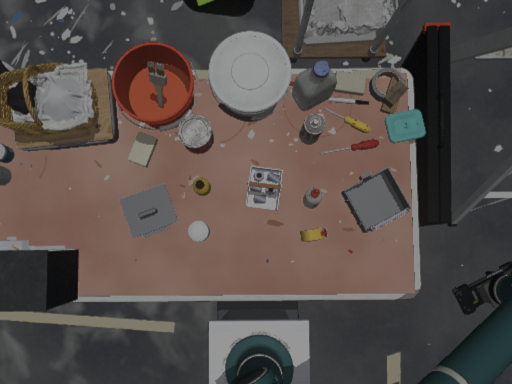

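View pics/scene1.png

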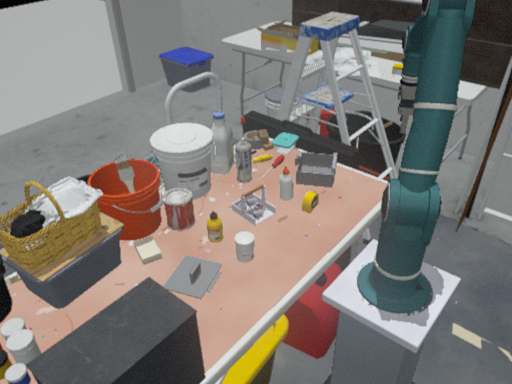

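```bash
python3 - <<'E'
import numpy as np,cv2
for c in ['top','scene']:
    P=np.load(c+'1.npy').reshape(-1,3)
    def fit(name,cx,cy,r,z0,z1):
        m=(np.hypot(P[:,0]-cx,P[:,1]-cy)<r)&(P[:,2]>z0)&(P[:,2]<z1)
        q=P[m]
        if len(q)<15: print(c,name,len(q));return
        (a,b),(w,h),ang=cv2.minAreaRect(q[:,:2].astype(np.float32)*1000)
        print(c,name,len(q),'c',round(a,1),round(b,1),'size',round(w,1),round(h,1),'ang',round(ang,2),'z',np.round(np.median(q[:,2])*1000,1))
    fit('case rim',.528,-.371,.125,.055,.066)
    fit('keeper bar',.466,-.407,.08,.077,.09)
    fit('catch',.595,-.337,.05,.078,.09)
    fit('tray bar',.57,-.02,.1,.09,.11)
    fit('tray wall',.57,-.02,.11,.024,.034)
    fit('fin',.493,.349,.06,.035,.05)
    fit('plate',.493,.349,.12,.0035,.012)
E
```

```text
top case rim 222 c 531.8 -369.1 size 161.6 161.7 ang 27.44 z 61.0
top keeper bar 176 c 463.3 -404.5 size 14.0 131.2 ang 27.09 z 82.9
top catch 63 c 596.1 -335.6 size 20.6 34.3 ang 26.65 z 83.1
top tray bar 149 c 570.2 -21.1 size 104.6 18.2 ang 82.18 z 101.4
top tray wall 244 c 571.2 -21.8 size 103.9 127.9 ang 82.08 z 27.7
top fin 79 c 493.8 347.2 size 14.5 54.7 ang 19.29 z 42.7
top plate 2022 c 493.3 348.2 size 237.9 232.6 ang 66.6 z 6.5
scene case rim 165 c 528.1 -368.5 size 164.4 165.7 ang 26.43 z 59.5
scene keeper bar 57 c 459.6 -400.1 size 12.7 135.5 ang 27.62 z 81.6
scene catch 19 c 595.3 -334.0 size 15.8 32.4 ang 23.48 z 82.0
scene tray bar 104 c 568.9 -18.1 size 104.3 22.4 ang 81.41 z 98.4
scene tray wall 192 c 568.6 -20.5 size 109.5 135.3 ang 82.12 z 27.0
scene fin 68 c 491.2 350.9 size 16.9 52.9 ang 17.16 z 41.4
scene plate 1446 c 496.8 338.7 size 231.0 201.1 ang 6.67 z 6.2
```

The top view shows the case at px (375,200), tray (265,187), cover (148,211), bottles (314,197)/(202,186), jar (198,231) and tape measure (313,235). The scene view agrees, and so do the network positions and my rectangle fits: case yaw ≈27.4°, tray ≈−8°, cover ≈19°. Next I check reachability.

```bash
cat >> h.py <<'E'
def Rz(a): c,s=np.cos(a),np.sin(a); return np.array([[c,-s,0],[s,c,0],[0,0,1.]])
def Ry(a): c,s=np.cos(a),np.sin(a); return np.array([[c,0,s],[0,1,0],[-s,0,c]])
S=1
def tool(yaw,tilt=0):
    """tool rotation for object with yaw (deg), front-down tilt (deg)"""
    Ro=Rz(np.radians(yaw))@Ry(-np.radians(tilt)); return Ro,Ro@np.array([[0,0,S],[-S,0,0],[0,-1,0.]])
def tcp_for(point,off,yaw,tilt=0,grip=0.019):
    """TCP pose so that the object's point (offset off from grasp point, object axes) is at world 'point'"""
    Ro,Rt=tool(yaw,tilt); g=np.array(point)-Ro@np.array(off); return g+grip*Rt[:,1],Rt
TRAY=np.array([.5695,-.0197]);TY=-8.
CASE=np.array([.530,-.370]);CY=27.2
COV=np.array([.4925,.3485]);VY=19.
LIP=[-.065,0,-.092]; TON=[-.0685,0,-.028]
def case(x,y,z): return np.r_[CASE,0]+Rz(np.radians(CY))@np.array([x,y,z])
E
python3 - <<'E'
from h import *
def t(n,p,R): q=solver.inverse_kinematics(p,R); print(n,np.round(p,3),None if q is None else np.round(q,2))
for z in (.095,.3): t('tray',*tcp_for([*TRAY,z],[0,0,0],TY))
for rel,dx,dy in((0,.03,0),(-90,0,-.03)):
  for tilt in (0,15,30,45,55): t(f'dump {rel} {tilt}',*tcp_for(case(dx,dy,.09),LIP,CY+rel,tilt))
for z in (.03,.2): t('cov',*tcp_for([*COV,z],[0,0,0],VY))
for tilt in(0,8,12): t('ins',*tcp_for(case(-.06,0,.065),TON,CY,tilt))
t('ins high',*tcp_for(case(-.04,0,.2),TON,CY,10))
print(env.sense()['t'])
E
```

```text
tray [ 0.57  -0.02   0.076] [ 0.38  0.58 -0.52  1.88  0.4   0.79 -0.5 ]
tray [ 0.57  -0.02   0.281] [ 0.43  0.33 -0.57  1.7   0.19  1.17 -0.33]
dump 0 0 [ 0.614 -0.327  0.163] [ 0.71  0.64 -0.41  1.5   0.27  1.06  0.72]
dump 0 15 [ 0.596 -0.336  0.177] [ 0.93  0.56 -0.5   1.64  0.05  0.85  0.96]
dump 0 30 [ 0.574 -0.347  0.186] [ 1.16  0.55 -0.58  1.76 -0.28  0.71  1.35]
dump 0 45 [ 0.552 -0.359  0.188] [ 1.44  0.65 -0.76  1.84 -0.56  0.66  1.74]
dump 0 55 [ 0.537 -0.367  0.185] [ 1.57  0.74 -0.81  1.87 -0.73  0.68  2.  ]
dump -90 0 [ 0.573 -0.454  0.163] [ 0.67  0.66 -0.08  1.41  0.05  1.07 -0.51]
dump -90 15 [ 0.564 -0.436  0.177] [ 0.56  0.49 -0.02  1.68  0.21  0.75 -0.69]
dump -90 30 [ 0.553 -0.414  0.186] [ 0.33  0.38  0.15  1.93  0.58  0.47 -1.11]
dump -90 45 [ 0.541 -0.392  0.188] [-0.29  0.43  0.75  2.16  1.34  0.23 -2.04]
dump -90 55 [ 0.533 -0.377  0.185] [-0.34  0.47  0.71  2.27  1.97  0.43 -2.76]
cov [0.492 0.348 0.011] [-0.03  0.91 -0.92  1.79  0.9   0.93 -1.03]
cov [0.492 0.348 0.181] [ 0.03  0.66 -1.    1.71  0.61  1.12 -0.82]
ins [ 0.538 -0.366  0.074] [ 0.81  0.67 -0.37  1.68  0.3   0.85  0.79]
ins [ 0.536 -0.367  0.083] [ 0.93  0.64 -0.43  1.73  0.19  0.76  0.92]
ins [ 0.535 -0.368  0.088] [ 0.99  0.63 -0.46  1.75  0.13  0.71  1.  ]
ins high [ 0.553 -0.358  0.221] [ 0.94  0.49 -0.47  1.62  0.08  0.98  0.97]
1.3
```

```bash
python3 - <<'E'
from h import *
p,R=tcp_for([*TRAY,.26],[0,0,0],TY)
env.reach(p,R); s=st()
im,d=snap('wrist','w1.png'); P=cloud('wrist',d,s).reshape(-1,3)
for n in('tray_grip','tray_lip'): print(n,[(np.round(r['at'],4).tolist(),round(r['score'],2)) for r in tip_of('wrist',n)][:2])
q=P[(np.hypot(P[:,0]-.57,P[:,1]+.02)<.07)&(P[:,2]>.09)&(P[:,2]<.11)]
print(len(q),cv2.minAreaRect(q[:,:2].astype(np.float32)*1000),np.median(q[:,2]))
E
```

```text
t 3.58 p [ 0.5695 -0.0213  0.2408] F [0.3 0.4 0.3] M [-0.02 -0.06  0.02] w 0.0923
tray_grip [([0.5678, -0.0226, 0.0966], 0.95), ([0.5747, -0.0003, 0.013], 0.33)]
tray_lip []
1039 ((567.4620361328125, -20.81292724609375), (106.57147216796875, 19.279659271240234), 82.23585510253906) 0.09972688469685617
```

View pics/w1.png

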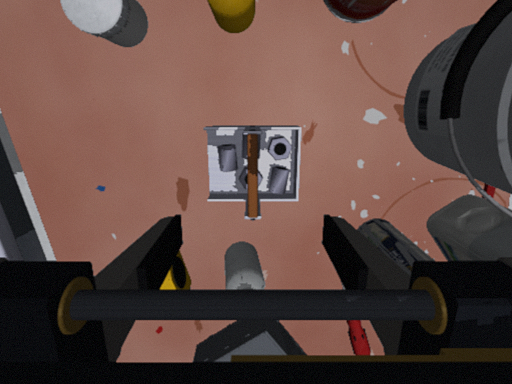

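Wrist view (picture 3): the tray is centred at px (253,165) with its bar vertical and the open front on the left. The nuts sit on the tray and the bottle is at (242,268), clear of the jaws. Now I grasp and lift.

```bash
python3 - <<'E'
from h import *
T=[.568,-.0205]
p,R=tcp_for([*T,.096],[0,0,0],TY)
env.movel(p,R,rate=.12); st()
effector.grasp(60); st()
env.movel(p+[0,0,.04],rate=.1); env.pause(.3); st()
env.movel(p+[0,0,.19],rate=.15); s=st()
im,d=snap('scene','s2.png')
for n in('tray_grip','tray_lip'): print(n,[(np.round(r['at'],4).tolist(),round(r['score'],2)) for r in tip_of('scene',n)][:2])
# carry above case, level, high
for a,pt in ((10,[.56,-.17]),(CY,None)):
    pp,RR=tcp_for(case(.03,0,.19),LIP,CY) if pt is None else tcp_for([*pt,.29],[0,0,0],a)
    env.movel(pp,RR,rate=.14)
s=st(); im,d=snap('top','t2.png'); np.save('t2.npy',cloud('top',d))
for n in('tray_grip','tray_lip'): print(n,[(np.round(r['at'],4).tolist(),round(r['score'],2)) for r in tip_of('top',n)][:2])
print('case frame lip',)
E
```

```text
t 5.24 p [ 0.5686 -0.0205  0.0777] F [-0.1  0.7 -0.3] M [-0.02 -0.05  0.  ] w 0.0921
t 6.43 p [ 0.5687 -0.0206  0.0772] F [ 2.2 -0.2 -0.4] M [-0.07 -0.6   0.05] w 0.0116
t 7.28 p [ 0.5676 -0.0205  0.1165] F [ 0.2  0.8 -6.1] M [-0.08 -0.03  0.03] w 0.0112
t 8.43 p [ 0.5673 -0.0206  0.2659] F [ 0.1  0.2 -5.1] M [-0.02 -0.05  0.07] w 0.0115
tray_grip [([0.5688, -0.0217, 0.2832], 0.68)]
tray_lip [([0.5002, -0.0099, 0.1927], 0.56), ([0.4304, 0.3268, 0.001], 0.17)]
t 11.13 p [ 0.6146 -0.3254  0.2632] F [ 0.2  0.1 -4.7] M [-0.04 -0.09  0.03] w 0.012
tray_grip [([0.6163, -0.3238, 0.2823], 0.98)]
tray_lip [([0.5591, -0.3562, 0.1926], 0.66)]
case frame lip
```

```bash
python3 -c "
import cv2
a=cv2.imread('pics/s2.png')[60:320,150:450];b=cv2.imread('pics/t2.png')[80:300,230:460]
cv2.imwrite('pics/m2.png',cv2.hconcat([cv2.resize(a,(400,400)),cv2.resize(b,(400,400))]))"
```

```text
(no output)
```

View pics/m2.png

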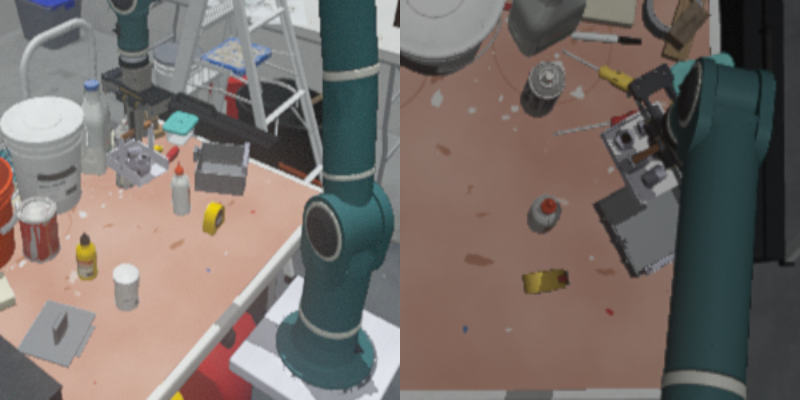

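Picture 4: the tray hangs level in the gripper with the nuts aboard. It is now above the case with its lip over the opening, and the measured lip (.559,−.356) matches the plan. Next I tip it.

```bash
python3 - <<'E'
from h import *
def go(z,tilt,rate,dx=.03): p,R=tcp_for(case(dx,0,z),LIP,CY,tilt); env.movel(p,R,rate=rate)
go(.12,8,.1); go(.095,15,.05)
for a in (18,21,24,27,30,34,38,42,46): 
    go(.088,a,.025); s=env.sense(); print(a,round(s['t'],2),np.round(s['wrist_force'],1))
env.pause(.5); st(); snap('scene','s3.png')
E
python3 -c "
import cv2
a=cv2.imread('pics/s3.png')[80:280,200:420];cv2.imwrite('pics/m3.png',cv2.resize(a,None,fx=2.5,fy=2.5))"
```

```text
18 13.06 [ 0.1 -0.3 -4.4]
21 13.42 [ 0.3 -1.  -5.2]
24 13.78 [-0.5 -0.  -4.6]
27 14.13 [ 0.3 -0.9 -5.3]
30 14.49 [ 0.7 -0.3 -4. ]
34 14.92 [-0.6  0.6 -1.7]
38 15.34 [ 0.5 -0.3 -2.6]
42 15.77 [-0.2  1.1 -2.4]
46 16.19 [ 0.4 -0.  -2.1]
t 16.69 p [ 0.5503 -0.3596  0.1856] F [ 0.2  0.4 -2. ] M [-0.53  0.91 -0.  ] w 0.0113
```

View pics/m3.png

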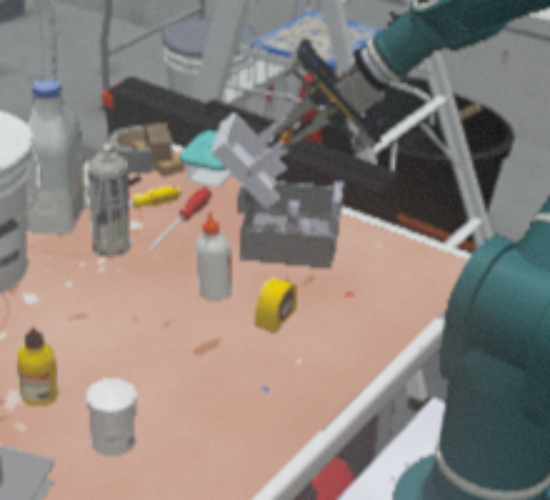

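Picture 5: the tray is tipped over the case and looks empty, and the force dropped to 2.2 N, which is the tray's own weight. The nuts show in the case. I put the tray back where it came from.

```bash
python3 - <<'E'
from h import *
p,R=tcp_for(case(.03,0,.14),LIP,CY,25); env.movel(p,R,rate=.08)
p,R=tcp_for(case(.03,0,.19),LIP,CY,0); env.movel(p,R,rate=.12)
p,R=tcp_for([.56,-.17,.29],[0,0,0],10); env.movel(p,R,rate=.2)
p,R=tcp_for([.568,-.0205,.20],[0,0,0],TY); env.movel(p,R,rate=.2)
p,R=tcp_for([.568,-.0205,.104],[0,0,0],TY); env.movel(p,R,rate=.12); st()
z=p[2]
while z>.072:
    z-=.0015; env.movel([p[0],p[1],z],rate=.03); s=env.sense()
    if s['wrist_force'][2]>1: break
st(); effector.release(); st()
env.movel(p+[0,0,.12],rate=.2)
im,d=snap('top','t4.png'); P=cloud('top',d); np.save('t4.npy',P)
for n in('tray_grip','nut_1_center','connector_1_center','parts_case','keeper','catch_tip','cover_grip'): print(n,[(np.round(r['at'],3).tolist(),round(r['score'],2)) for r in tip_of('top',n)][:4])
snap('scene','s4.png')
a=cv2.imread('pics/t4.png')[130:240,330:420]; b=cv2.imread('pics/s4.png')[130:240,210:350]
cv2.imwrite('pics/m4.png',cv2.hconcat([cv2.resize(a,(360,440),interpolation=3),cv2.resize(b,(440,440),interpolation=3)]))
E
```

```text
t 21.22 p [ 0.5687 -0.0204  0.0857] F [-0.4 -0.7 -2.6] M [-0.05  0.02  0.04] w 0.0115
t 22.72 p [ 0.568  -0.0205  0.0771] F [-3.8 -0.4  7.1] M [-0.1   0.72  0.  ] w 0.0113
t 23.96 p [ 0.568  -0.0205  0.076 ] F [ 0.1 -0.3 -0.1] M [-0.01 -0.08 -0.  ] w 0.0918
tray_grip [([0.484, -0.371, 0.016], 0.73), ([0.567, -0.022, 0.099], 0.62), ([0.53, -0.359, 0.02], 0.55)]
nut_1_center [([0.486, -0.371, 0.016], 0.44)]
connector_1_center [([0.533, -0.172, 0.002], 0.65), ([0.512, -0.398, 0.018], 0.59)]
parts_case [([0.531, -0.373, 0.003], 0.91), ([0.511, -0.396, 0.018], 0.49), ([0.431, 0.184, 0.004], 0.45)]
keeper [([0.463, -0.408, 0.077], 0.98), ([0.558, -0.424, 0.02], 0.37)]
catch_tip [([0.585, -0.34, 0.073], 0.83)]
cover_grip [([0.49, 0.345, 0.032], 0.89), ([0.557, -0.423, 0.022], 0.22)]
```

View pics/m4.png

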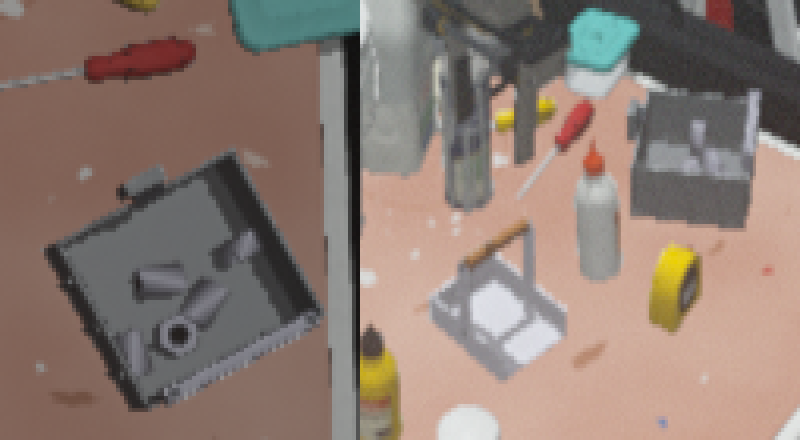

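Picture 6: all five nuts are in the case (three connectors, one nut flat, one on edge) and the tray stands upright and empty. Now a close look at the case for its exact pose, then at the cover.

```bash
python3 - <<'E'
from h import *
def rect(n,P,c,r,z0,z1):
    q=P[(np.hypot(P[:,0]-c[0],P[:,1]-c[1])<r)&(P[:,2]>z0)&(P[:,2]<z1)]
    if len(q)<10: print(n,len(q)); return
    (a,b),(w,h),g=cv2.minAreaRect(q[:,:2].astype(np.float32)*1000); print(n,len(q),round(a,1),round(b,1),'size',round(w,1),round(h,1),'ang',round(g,2),'z',np.round(np.percentile(q[:,2],[5,50,95])*1000,1))
p,R=tcp_for([*CASE,.30],[0,0,0],CY); env.reach(p,R); s=st()
im,d=snap('wrist','w5.png'); P=cloud('wrist',d,s).reshape(-1,3); np.save('w5.npy',P)
for n in('keeper','catch_tip','parts_case'): print(n,[(np.round(r['at'],4).tolist(),round(r['score'],2)) for r in tip_of('wrist',n)][:2])
rect('rim',P,CASE,.125,.055,.066); rect('keeper',P,(.466,-.404),.08,.077,.09); rect('catch',P,(.595,-.337),.05,.078,.09)
Q=np.load('t4.npy').reshape(-1,3); L=(Rz(np.radians(-CY))@(Q-np.r_[CASE,0]).T).T
m=(abs(L[:,0])<.062)&(abs(L[:,1])<.068); print('content max z',L[m][:,2].max())
p,R=tcp_for([*COV,.20],[0,0,0],VY); env.reach(p,R); s=st()
im,d=snap('wrist','w6.png'); P=cloud('wrist',d,s).reshape(-1,3); np.save('w6.npy',P)
for n in('cover_grip','cover_tongue'): print(n,[(np.round(r['at'],4).tolist(),round(r['score'],2)) for r in tip_of('wrist',n)][:2])
rect('fin',P,COV,.06,.034,.05); rect('plate',P,COV,.1,.0035,.012)
print(np.median(P[:,2]))
cv2.imwrite('pics/m5.png',np.hstack([cv2.resize(cv2.imread(f'pics/w{i}.png'),(400,300)) for i in(5,6)]))
E
```

```text
t 26.55 p [ 0.5306 -0.3684  0.2809] F [-0.2  0.2 -0.1] M [ 0.02 -0.19 -0.02] w 0.0921
keeper [([0.4632, -0.4079, 0.0744], 0.58)]
catch_tip []
parts_case [([0.5239, -0.376, 0.0005], 0.83)]
rim 1234 528.4 -369.4 size 162.5 158.5 ang 27.24 z [56.3 60.4 62.1]
keeper 1002 461.3 -405.0 size 14.4 130.9 ang 27.43 z [79.1 80.9 82.3]
catch 295 595.9 -334.5 size 16.8 34.0 ang 23.06 z [78.7 82.6 83.9]
content max z 0.044897239144823464
t 29.32 p [0.4934 0.3476 0.181 ] F [-0.3 -0.1  0.9] M [-0.   -0.16  0.02] w 0.0922
cover_grip [([0.4949, 0.3465, 0.027], 0.75), ([0.576, 0.174, 0.0001], 0.7)]
cover_tongue [([0.4272, 0.3229, -0.0019], 0.62)]
fin 582 490.6 349.3 size 14.3 55.0 ang 20.69 z [38.1 40.4 42. ]
plate 12167 494.6 350.2 size 144.5 155.7 ang 19.47 z [3.9 5.1 6.3]
0.0005255654819671385
```

View pics/m5.png

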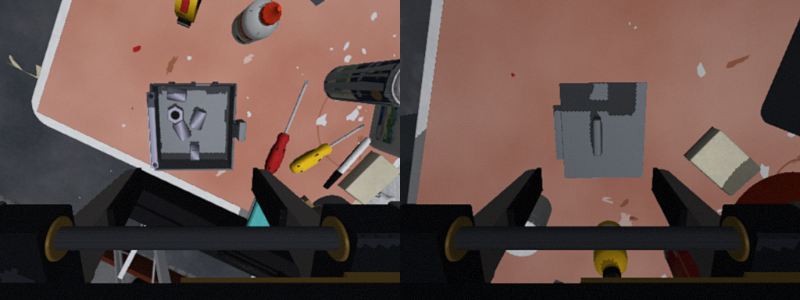

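Picture 7: the left half shows the case and its nuts from above, with the keeper at px (155,130) and the catch at (240,128). The right half shows the cover with its fin at (597,135) and tongue at (557,135). I refine the case pose from the edges and grasp the cover.

```bash
sed -i 's/^CASE=.*/CASE=np.array([.5255,-.3715]);CY=27.3/; s/^COV=.*/COV=np.array([.4908,.3490]);VY=19.7/' h.py; python3 - <<'E'
from h import *
for f in ('w5.npy','t4.npy'):
    P=np.load(f).reshape(-1,3); L=(Rz(np.radians(-CY))@(P-np.r_[CASE,0]).T).T*1000
    pc=lambda m,i:np.round(np.percentile(L[m][:,i],[1,5,50,95,99]),1) if m.sum()>20 else m.sum()
    z=L[:,2]; near=(abs(L[:,0])<110)&(abs(L[:,1])<110)
    print(f,'keeper x',pc(near&(z>77)&(L[:,0]<-50)&(abs(L[:,1])<45),0),'keeper y',pc(near&(z>77)&(L[:,0]<-50),1))
    for nm,s in(('+y',1),('-y',-1)): print(' rim',nm,pc(near&(z>59)&(z<64)&(s*L[:,1]>65)&(abs(L[:,0])<55),1))
    print(' rim +x',pc(near&(z>59)&(z<64)&(L[:,0]>60)&(abs(abs(L[:,1])-45)<20),0),'catch y',pc(near&(z>79)&(L[:,0]>60),1),'catch x',pc(near&(z>79)&(L[:,0]>60),0))
p,R=tcp_for([*COV,.0305],[0,0,0],VY)
env.movel(p+[0,0,.03],R,rate=.15); env.movel(p,R,rate=.06); st()
effector.grasp(60); st()
env.movel(p+[0,0,.06],rate=.1); env.pause(.2); s=st()
env.movel(p+[0,0,.22],rate=.2)
im,d=snap('scene','s7.png'); 
for n in('cover_grip','cover_tongue'): print(n,[(np.round(r['at'],4).tolist(),round(r['score'],2)) for r in tip_of('scene',n)][:2])
print('exp',tcp_for([0,0,0],TON,VY)[0]*-1+env.sense()['ee_pos'])
E
```

```text
w5.npy keeper x [-78.1 -74.  -55.4 -50.5 -50.1] keeper y [-57.4 -21.8  25.7  33.3  58.8]
 rim +y [75.9 75.9 77.3 79.8 79.8]
 rim -y [-78.5 -78.1 -76.3 -74.9 -74.7]
 rim +x [67.5 67.7 69.8 72.1 72.4] catch y [-9.1 10.9 27.7 32.8 33.1] catch x [60.1 60.5 65.1 79.2 84.6]
t4.npy keeper x [-77.1 -76.5 -70.8 -64.7 -64.3] keeper y [-64.8 -59.    0.3  59.5  63.5]
 rim +y [73.5 74.2 76.5 79.  79.2]
 rim -y [-81.8 -81.3 -78.5 -75.4 -75.3]
 rim +x 17 catch y [-16.1 -15.1  -1.2  15.6  16.8] catch x [70.5 73.1 81.4 89.  89.5]
t 31.21 p [0.4906 0.3491 0.0113] F [-0.   0.4  0.6] M [ 0.04 -0.12 -0.05] w 0.0918
t 32.39 p [0.491  0.3491 0.0115] F [ 0.  -0.  -0.5] M [ 0.04 -0.24 -0.01] w 0.0117
t 33.34 p [0.4904 0.3487 0.0708] F [ 0.3 -0.8 -1.2] M [-0.   -0.13 -0.  ] w 0.0116
cover_grip [([0.4907, 0.348, 0.2526], 0.93)]
cover_tongue [([0.4281, 0.3245, 0.2211], 0.74)]
exp [0.42578291 0.32538172 0.22105846]
```

The cover is in hand and the scene check of the tongue agrees within 3 mm. Next I carry it across and insert the tongue, watching the force.

```bash
python3 - <<'E'
from h import *
p,R=tcp_for([.50,.0,.25],[0,0,0],23); env.movel(p,R,rate=.28)
p,R=tcp_for(case(-.050,0,.17),TON,CY,14); env.movel(p,R,rate=.28)
env.pause(.2); s=st(); F0=np.array(s['wrist_force'])
snap('top','t8.png')
print([(np.round(r['at'],4).tolist(),round(r['score'],2)) for r in tip_of('top','cover_tongue')][:2],'exp',case(-.05,0,.17))
p,R=tcp_for(case(-.050,0,.0665),TON,CY,14); env.movel(p+[0,0,.02],R,rate=.12); env.movel(p,R,rate=.05); s=st()
if np.linalg.norm(np.array(s['wrist_force'])-F0)<4:
  for x in np.arange(-.053,-.0765,-.0015):
    p,R=tcp_for(case(x,0,.0662),TON,CY,14); env.movel(p,R,rate=.03); s=env.sense()
    f=Rz(np.radians(-CY))@(np.array(s['wrist_force'])-F0); print(round(x,4),np.round(f,1))
    if np.linalg.norm(f)>6: break
s=st(); snap('scene','s8.png'); snap('top','t9.png')
# actual tongue in case frame
Ro,Rt=tool(CY,14); Rt=np.array(s['tcp_rot']); Ro=Rt@np.array([[0,0,S],[-S,0,0],[0,-1,0.]]).T
t=np.array(s['ee_pos'])-.019*Rt[:,1]+Ro@np.array(TON); print('tongue case',Rz(np.radians(-CY))@(t-np.r_[CASE,0]))
a=cv2.imread('pics/s8.png')[110:220,260:380]; b=cv2.imread('pics/t9.png')[140:250,320:430]
cv2.imwrite('pics/m8.png',cv2.hconcat([cv2.resize(a,(440,400)),cv2.resize(b,(360,400))]))
E
```

```text
t 37.51 p [ 0.5386 -0.3638  0.1958] F [-0.6  0.3 -1.5] M [-0.15  0.2   0.04] w 0.0113
[([0.4836, -0.3949, 0.1687], 0.77)] exp [ 0.48106914 -0.39443248  0.17      ]
t 39.01 p [ 0.5382 -0.3648  0.0916] F [-0.5 -0.6 -1.7] M [-0.11  0.18 -0.03] w 0.0118
-0.053 [ 0.1 -1.2  0.1]
-0.0545 [0.2 0.  0.3]
-0.056 [ 1.5 -0.5  0.7]
-0.0575 [ 0.7 -1.1  0.1]
-0.059 [ 0.2  0.1 -0.3]
-0.0605 [ 0.3 -1.1 -0. ]
-0.062 [ 1.2  0.2 -0.4]
-0.0635 [ 0.1 -0.4 -0.4]
-0.065 [ 0.8  0.1 -0.4]
-0.0665 [ 1.  -0.6 -0.2]
-0.068 [ 0.4 -0.6  0.1]
-0.0695 [ 0.2 -0.4  0.4]
-0.071 [ 0.7 -0.6 -0.3]
-0.0725 [ 0.9 -0.9  0.2]
-0.074 [ 1.3 -0.4 -0.1]
-0.0755 [ 4.8 -0.  -1.8]
t 43.01 p [ 0.5165 -0.376   0.0918] F [ 3.6  2.5 -3.3] M [ 0.24 -0.77  0.07] w 0.0113
tongue case [-7.43356522e-02  6.60447956e-05  6.63546738e-02]
```

View pics/m8.png

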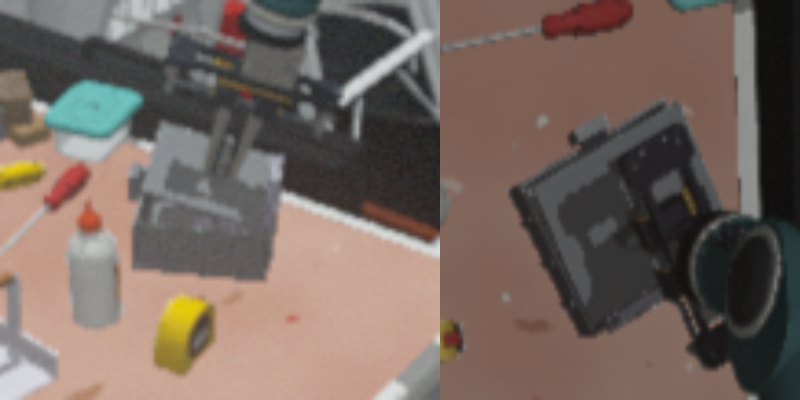

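Picture 8: the tongue is under the keeper. It touched the strip at x≈−74.3 mm (expected −75), and the back edge stands raised in front of the catch. Now I rotate the cover down and press.

```bash
python3 - <<'E'
from h import *
F0=np.array([-.3,.0,-1.6])
def step(x,z,a,rate):
    p,R=tcp_for(case(x,0,z),TON,CY,a); env.movel(p,R,rate=rate); s=env.sense()
    f=Rz(np.radians(-CY))@(np.array(s['wrist_force'])-F0); m=Rz(np.radians(-CY))@np.array(s['moment'])
    Rt=np.array(s['tcp_rot']); t=np.arcsin(Rt[:,2]@[0,0,1])*180/np.pi
    print(round(s['t'],2),a,round(z,4),'f',np.round(f,1),'My',np.round(m[1],2),'tilt',round(-t,2),'z',round(s['ee_pos'][2],4)); return f
step(-.0735,.0660,11,.04); step(-.0735,.0655,8,.04)
for a,z in ((6.5,.065),(5,.0645),(4,.0642),(3,.064),(2,.064),(1,.064),(0,.064),(0,.063),(-.5,.0625),(-1,.062),(-1,.061),(-1.5,.060)):
    f=step(-.0735,z,a,.03)
    if f[2]>28 or np.linalg.norm(f[:2])>20: print('stop');break
st(); snap('scene','s9.png')
E
```

```text
43.38 11 0.066 f [-1.5 -0.  -0.5] My 0.21 tilt -10.92 z 0.0878
43.63 8 0.0655 f [-0.1 -0.1  0.8] My 0.13 tilt -7.95 z 0.0837
43.88 6.5 0.065 f [2.5 0.6 0.9] My -0.33 tilt -6.46 z 0.0813
44.13 5 0.0645 f [-0.6  0.9  2.9] My 0.07 tilt -4.95 z 0.0794
44.38 4 0.0642 f [-1.2  0.1  5.1] My 0.28 tilt -3.96 z 0.0782
44.63 3 0.064 f [-2.6 -0.6  5.1] My 1.03 tilt -2.89 z 0.0766
44.88 2 0.064 f [-2.  -0.8  4.7] My 1.24 tilt -1.95 z 0.0753
45.13 1 0.064 f [-1.9 -1.   5.6] My 1.24 tilt -0.99 z 0.0742
45.38 0 0.064 f [-4.2  0.2  8.3] My 0.82 tilt -0.04 z 0.0735
45.63 0 0.063 f [-4.9  1.7 14.1] My 1.06 tilt -0.04 z 0.0735
45.88 -0.5 0.0625 f [-9.9  4.9 21.5] My 0.98 tilt 0.5 z 0.0735
46.13 -1 0.062 f [-11.8   7.3  28.7] My 1.21 tilt 1.03 z 0.0734
stop
t 46.13 p [ 0.5211 -0.374   0.0734] F [-14.1   1.   27.1] M [0.93 1.85 0.  ] w 0.0119
```

The cover is solidly seated at the expected height (TCP 73.5 mm against 73). I release it and check flatness from above.

```bash
cat > chk.py <<'E'
from h import *
def plane(cam,s=None,fn='x.png'):
    im,d=snap(cam,fn); P=cloud(cam,d,s).reshape(-1,3); L=(Rz(np.radians(-CY))@(P-np.r_[CASE,0]).T).T*1000
    for n,lo,hi in(('front',-58,-30),('mid',15,40),('back',45,64),('edge',64,70)):
        m=(L[:,0]>lo)&(L[:,0]<hi)&(abs(abs(L[:,1])-45)<22)&(L[:,2]>50)&(L[:,2]<100); print(cam,n,m.sum(),np.round(np.median(L[m][:,2]),1) if m.sum() else '')
    m=(L[:,2]>64)&(L[:,2]<74)&(abs(L[:,0])<85)&(abs(L[:,1])<100); 
    if cam=='top' and m.sum(): print('plate y',np.percentile(L[m][:,1],[1,99]).round(1))
E
python3 - <<'E'
from chk import *
p,R=tcp_for(case(-.0735,0,.064),TON,CY,0); env.movel(p,R,rate=.03); st()
effector.release(); env.movel(p+[0,0,.12],rate=.15); env.pause(.1); s=st()
plane('wrist',s,'w10.png'); plane('scene',None,'s10.png'); plane('top',None,'t10.png')
a=cv2.imread('pics/s10.png')[120:220,270:370]; b=cv2.imread('pics/w10.png')
cv2.imwrite('pics/m10.png',cv2.hconcat([cv2.resize(a,(400,400)),cv2.resize(b,(400,400))]))
E
```

```text
t 46.44 p [ 0.5205 -0.3743  0.0735] F [-6.5 -1.8 10. ] M [-0.32  1.1  -0.03] w 0.0116
t 48.73 p [ 0.5204 -0.3735  0.1917] F [-0.2 -0.2 -0.8] M [ 0.02 -0.17 -0.  ] w 0.0916
wrist front 2073 67.1
wrist mid 1852 67.1
wrist back 1407 67.0
wrist edge 333 67.0
scene front 76 67.6
scene mid 76 68.0
scene back 52 68.1
scene edge 15 68.2
top front 170 68.4
top mid 160 68.5
top back 90 68.8
top edge 32 68.7
plate y [-72.7  76.9]
```

View pics/m10.png

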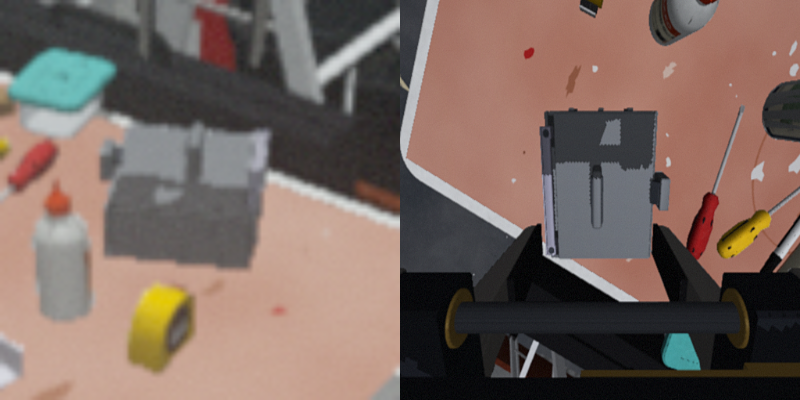

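Picture 9: the cover lies flat and aligned, the tongue under the keeper and the back edge under the catch. Plate top reads 67–69 mm everywhere (68 expected). Final check of the bystanders and tray, then I hand in.

```bash
python3 - <<'E'
from h import *
p=np.array(env.sense()['ee_pos']); env.movel(p+[0,0,.08],rate=.2)
for c in('scene','top'):
    _,d=snap(c,c+'_end.png'); P=cloud(c,d).reshape(-1,3)
    for n in('glue_bottle','paint_jar_3','tape_measure','tray_grip','tray_lip','cover_grip'): print(c,n,[(np.round(r['at'],3).tolist(),round(r['score'],2)) for r in tip_of(c,n)][:2])
env.pause(.5); st(); workorder.finish_job()
E
```

```text
scene glue_bottle [([0.572, 0.178, -0.003], 0.89)]
scene paint_jar_3 [([0.436, 0.181, 0.003], 0.74)]
scene tape_measure [([0.421, -0.18, 0.0], 0.61)]
scene tray_grip [([0.569, -0.02, 0.095], 0.93)]
scene tray_lip [([0.504, -0.011, 0.001], 0.74)]
scene cover_grip [([0.518, -0.378, 0.092], 0.64)]
top glue_bottle [([0.577, 0.177, 0.0], 0.77), ([0.537, -0.17, 0.002], 0.75)]
top paint_jar_3 [([0.429, 0.183, 0.003], 0.77), ([0.501, -0.013, 0.008], 0.69)]
top tape_measure [([0.42, -0.178, 0.001], 0.81)]
top tray_grip [([0.566, -0.019, 0.098], 0.6)]
top tray_lip [([0.502, -0.011, 0.002], 0.98), ([0.578, 0.176, -0.001], 0.52)]
top cover_grip [([0.516, -0.378, 0.092], 0.87)]
t 50.62 p [ 0.5208 -0.3736  0.2722] F [ 0.  -0.2  0.1] M [ 0.01 -0.11 -0.01] w 0.0921
the job is handed in; nothing more can be done
```

The job is done and handed in at 50.6 s. I tipped all five nuts into the case and stood the empty tray upright where it came from. I then hooked the cover's tongue under the keeper and pressed the back edge down flat with up to about 29 N at the fin.

**Cover:** the plate top reads 67–69 mm over its whole length in all three cameras, against 68 mm expected. The networks put the fin point at 92 mm height, as specified. I did not see or feel a distinct snap. I judged it shut from the hard stop at closed height and from the plate staying flat after I released it. I skipped a second push on the back edge.

**Nuts and tray:** the picture taken after tipping showed all five in the case. The tray's force fell to about its own weight once they had slid off.

**Bystanders:** bottles, paint jar and tape measure are all within about 5 mm of where they were first measured, which is the measuring accuracy. In the last check the scene camera's network missed the shorter bottle, but the top camera found it unmoved.

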